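# Set the air-line elbow to its hose clip

## Robot

A 6-joint arm with a two-finger parallel gripper is mounted at the origin on a cart in front of the work surface, level with it; the furniture and walls round the work are solid. World frame = base frame: x ahead of the robot, y to its left, z up, the work surface at z = 0. Lengths are in m, angles in degrees, forces in N, time in s.
With the tool pointing down it reaches from about 0.35 to 0.875 m from the base axis. Payload 4.2 kg.
Tool frame: the origin (TCP) lies midway between the tips of the shut fingers; the grasp point (between the pads) lies 19 mm behind it (hold_point_z is the z of the grasp point in the tool frame, in m); z points along the fingers, y is the direction in which the jaws open and shut (so a half turn about z gives the same grasp; the last joint's range is limited). The gripper opens to 87 mm and grips with 3 to 60 N. Pads are 19 mm wide; open, the fingers measure 117 mm over their backs; the gripper's body (75 mm by 190 mm) begins 51 mm behind the grasp point.
Start: joints at [84.259, 22.042, 0.453, 0, -68.411, -14.817], TCP at [0.219, 0.585, 0.223] pointing down, gripper open.
Joint ranges: [-179.83, 179.83], [-69.29, 118.12], [-61.27, 80.66], [-181.25, 117.63], [-171.15, -9.14], [-177.46, 177.46]. Speed limits (degrees/s): [159.86, 159.86, 180, 180, 180, 180].

## Interface

Orientations are given as a 3x3 rotation matrix whose columns are the frame's x, y, z axes.
In Python, from station import * gives the robot as it stands. The module is installed in compiled form; this text tells all that it offers.
- The arm moves only by the tool jog_arm, never from a script. Its argument "moves" is a list of rows, each a list of 7 numbers: the closure, from -1 (fully open) to 1 (shut), then the shift along the tool's x, y, z in m, then the turn, a rotation vector about the tool's x, y, z in rad. In form: [[gripper, x, y, z, wx, wy, wz], ...]. A call has exactly 10 rows; each row is the pose to reach, as a shift and turn from the pose commanded when the call began, along the tool's axes at that moment; what a row does not reach only later rows make up. A row lasts 1/12 s, in which the tool goes at most 41.7 mm and 7.16 degrees, less where a joint would pass 70% of its speed; a pose out of reach is approached as far as the arm can. A call with a gripper value outside its range is refused whole. The fingers move at their own pace and stop on an object; the grip force is fixed at half the most. Time passes only in rows, so rows that repeat a pose let the fingers close, or fill a call up. It gives the time, the measured TCP pose, the force and the opening at its end, in the units of the state.
- sense(): the state, without advancing time (a new reading comes with each control period).
- capture(name): name is "scene" or "top"; returns a dict with "frame" (420x560x3 uint8, red, green, blue), "fov_y" (degrees; the focal length in pixels is half the picture's height over the tangent of half this angle, whatever the lens; pixels are square), "cx", "cy" (the principal point, pixels), "world_from_camera" (4x4, takes a point from camera to world coordinates). Camera axes: x right, y down, z forward; pixel columns grow to the right and rows downward; lengths in m; the calibration is good to about 2 mm. A picture is of the moment at which its call begins. There is no depth.
- finish_job(): hands the job in, once; it reports no verdict.
The state is a dict: "time_s": time; "joints": joint angles; "joint_velocities": joint speeds; "effort": joint torques, N m; "tcp_pos": TCP position; "ee_rot": TCP orientation; "wrist_force": force on the tool from outside, world axes, zero at the start; "moment": the same for the moment, N m; "gripper_width": opening from 0.0 (shut) to 1.0 (fully open).
Only numpy, scipy, OpenCV 4.12 (cv2) and the standard library are available. Lean on these libraries where they do the work, as an engineer would, in place of code of your own. Each camera call takes 0.05 s, during which the arm holds its last target.

## Task

The brass elbow on the air board is started on its threaded stub but does not yet face its hose clip. Screw it further on, clockwise seen from above, until its barbed outlet points straight at the steel hose clip, and stop there without running well past it; let go. Leave the tee next to it as it is set.

Things in the scene. Friction and masses are not known exactly. Their poses are not given: they have to be found in the camera images.
- elbow: Brass elbow with ONE outlet, started on an upright threaded stub fixed to a wooden board. Origin on the turning axis at its lower rim, 40 mm above the table; z up, x along the outlet to its open end (74 mm out, 20 to 26 mm thick, 33 mm above the rim). Turns only about its axis, clockwise from above, sinking 2 mm a turn; stiff (0.15 N m), stays put. The clip starts 0.7 to 1.6 rad clockwise of the outlet.
- elbow_grip (a point): Where to grip: centre of the elbow's forged body, on its axis, 33 mm above its rim, axes as the elbow's. The body is 36 mm long along x, 34 mm wide across y with flat upright sides facing +y and -y; it spans 20 mm above and below this point (top 93 mm above the table). Below it is a hexagon collar, 37 mm over corners; the 70 mm square base flange is 26 mm above the table.
- hose_clip: The mark: fixed steel hose clip, a 30 x 44 mm foot and a 12 mm post with an open U-shaped wire fork on top (36 mm wide, 70 mm high in all), on the same board, 115 to 160 mm from the elbow's axis. Origin at the centre of its underside, 18 mm above the table; z up.
- tee_end (a point): Open end of one outlet of the bystander: a brass tee with TWO opposite outlets, otherwise like the elbow, on the same board about 240 mm to the left or right of the elbow. The point is 74 mm from the tee's upright axis and 73 mm above the table; x points outwards along that outlet. The tee would turn if pushed, and must stay as set.

How it is judged:
By the outcome, as a careful person would: the job done as asked, in the order asked, and still so for the second after the job is handed in, with the robot touching nothing.
It also fails if it takes over 40 s, if anything falls off the work surface, if the arm or the gripper's body presses on something with over 40 N, if the wrist force passes 120 N, or if a joint passes its speed limit or range.

## Working session

There is one attempt and no reset: what is moved stays moved. The work goes in short steps, Python scripts to look and compute and a tool call to move; the robot and the scene stay as the last step left them, time stands still between calls to the robot, and variables do not carry over. Pictures are saved under pics/ and viewed, and the job is handed in when it is done.

Besides the shell and the picture viewer there is one more tool, called after ">>>" as name([rows], argument=value, ...), one row to a line, values as JSON. jog_arm: Moves the arm, as the interface text tells. Its arguments: {"type":"object","properties":{"moves":{"type":"array"}},"required":["moves"]}

```bash
mkdir -p pics
python3 - <<'E'
from station import *
import cv2,numpy as np,pickle
s=sense();print(s)
for n in("scene","top"):
    c=capture(n);pickle.dump(c,open(n+"0.pkl","wb"));cv2.imwrite(f"pics/{n}0.png",c["frame"][:,:,::-1]);print(n,c["fov_y"],c["cx"],c["cy"],c["world_from_camera"].round(4).tolist() if hasattr(c["world_from_camera"],'round') else c["world_from_camera"])
E
```

```text
{'time_s': 0.0, 'joints': array([ 8.42595997e+01,  2.20931445e+01,  3.82449852e-01, -2.91240551e-02,
       -6.84106280e+01, -1.48165118e+01]), 'joint_velocities': array([-0.07351708, -0.07526768, -0.05410887,  0.01040103,  0.01968969,
       -0.0197919 ]), 'effort': array([ 6.45787823e-04, -3.90662277e+01,  1.87404388e+01,  4.21974331e+00,
        1.10194882e-02, -1.90840738e-04]), 'tcp_pos': array([0.21923405, 0.58467037, 0.22145237]), 'ee_rot': array([[ 9.36258027e-01, -3.51312455e-01, -6.82068383e-04],
       [-3.51313107e-01, -9.36255766e-01, -2.05954051e-03],
       [ 8.49517774e-05,  2.16788090e-03, -9.99997647e-01]]), 'wrist_force': array([ 0.53868727,  0.25432473, -0.72881761]), 'moment': array([0.01352985, 0.00590492, 0.03594331]), 'gripper_width': 1.002463868598342}
scene 50.15727847065273 281.56988656267293 211.71645784180987 [[-0.6359, -0.5783, 0.511, 0.1695], [-0.7715, 0.4915, -0.4039, 0.4355], [-0.0176, -0.6511, -0.7588, 0.7365], [0.0, 0.0, 0.0, 1.0]]
top 47.893412615018875 274.1198565203678 214.06221298888846 [[-0.024, -0.9825, 0.1849, 0.4344], [-0.9995, 0.0277, 0.0172, 0.0724], [-0.0221, -0.1844, -0.9826, 0.9329], [0.0, 0.0, 0.0, 1.0]]
```

View pics/scene0.png

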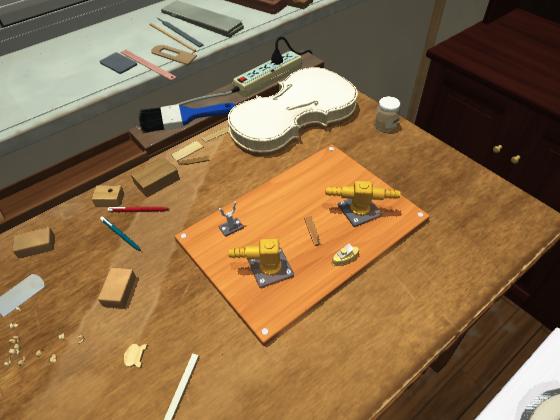

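View pics/top0.png

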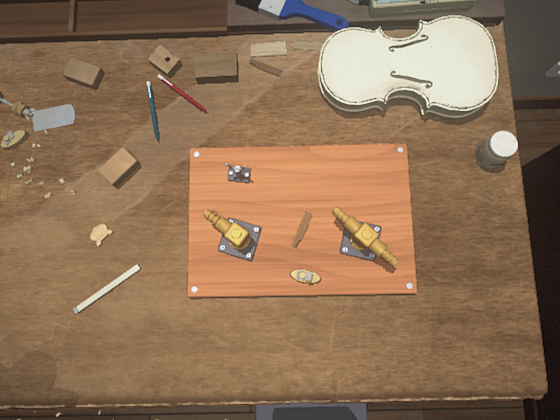

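Run:
```python
import cv2,pickle
c=pickle.load(open("top0.pkl","rb"))["frame"][:,:,::-1]
cv2.imwrite("pics/topz.png",cv2.resize(c[150:280,180:320],None,fx=5,fy=5,interpolation=cv2.INTER_CUBIC)[:600])
c=pickle.load(open("scene0.pkl","rb"))["frame"][:,:,::-1]
cv2.imwrite("pics/scenez.png",cv2.resize(c[190:300,200:320],None,fx=5,fy=5,interpolation=cv2.INTER_CUBIC))
```

```text
(no output)
```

View pics/topz.png

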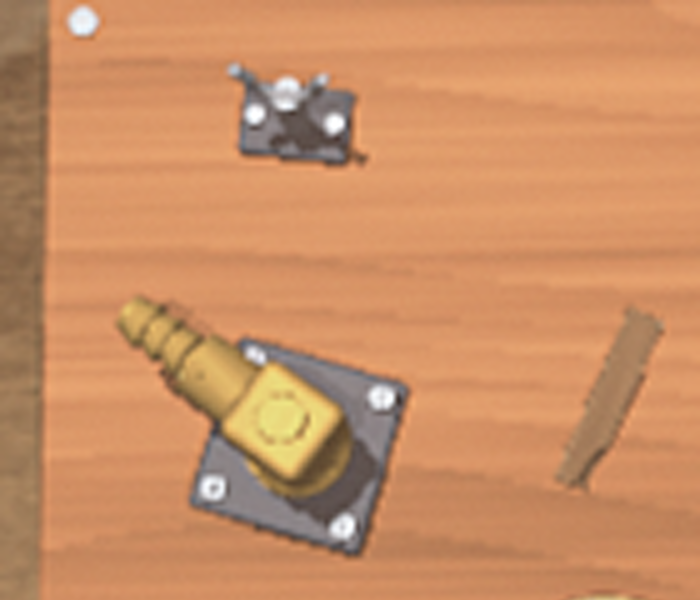

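View pics/scenez.png

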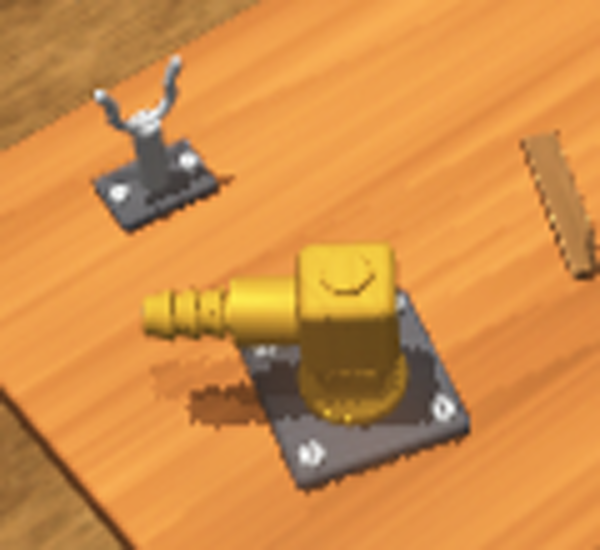

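```bash
cat > h.py <<'E'
import numpy as np,pickle
def ray(c,u,v):
    f=210/np.tan(np.radians(c["fov_y"]/2));T=np.array(c["world_from_camera"])
    return T[:3,3],T[:3,:3]@np.array([(u-c["cx"])/f,(v-c["cy"])/f,1])
def onz(c,u,v,z):
    o,d=ray(c,u,v);return (o+d*(z-o[2])/d[2])[:2]
def tri(a,b):
    A=np.zeros((3,3));B=np.zeros(3)
    for o,d in(a,b):
        d=d/np.linalg.norm(d);P=np.eye(3)-np.outer(d,d);A+=P;B+=P@o
    return np.linalg.solve(A,B)
def proj(c,p):
    f=210/np.tan(np.radians(c["fov_y"]/2));T=np.array(c["world_from_camera"]);q=T[:3,:3].T@(np.array(p)-T[:3,3])
    return q[0]/q[2]*f+c["cx"],q[1]/q[2]*f+c["cy"]
E
python3 - <<'E'
from h import *
t=pickle.load(open("top0.pkl","rb"));s=pickle.load(open("scene0.pkl","rb"))
Z=lambda p:(p[0]/5-.4+180,p[1]/5-.4+150)
S=lambda p:(p[0]/5-.4+200,p[1]/5-.4+190)
def show(n,pt,z,ps=None,zs=None):
    r=[onz(t,*Z(p),z) for p in pt];print(n,"top",np.round(np.mean(r,0),4),np.round(r,4).tolist())
    if ps:
        r=[onz(s,*S(p),z) for p in ps];print(n,"scn",np.round(np.mean(r,0),4),np.round(r,4).tolist())
show("flange",[(255,353),(382,397),(343,526),(212,487)],.028,[(265,350),(400,303),(443,408),(312,453)])
show("bodytop",[(275,362),(347,413),(300,482),(222,433)],.093,[(302,246),(391,246),(398,314),(298,316)])
show("topcirc",[(283,418)],.093,[(347,272)])
show("tip",[(130,318)],.073,[(145,315)])
show("clipscrews",[(255,114),(334,123)],.025,[(119,192),(188,160)])
show("forktips",[(235,71),(321,79)],.088,[(100,96),(175,62)])
for a,b in(((235,71),(100,96)),((321,79),(175,62)),((287,93),(147,120))): print(tri(ray(t,*Z(a)),ray(s,*S(b))))
E
```

```text
flange top [0.5602 0.1569] [[0.595, 0.1733], [0.5763, 0.1241], [0.5266, 0.1399], [0.543, 0.1903]]
flange scn [0.5576 0.1586] [[0.5896, 0.1771], [0.5733, 0.1237], [0.5257, 0.142], [0.5418, 0.1915]]
bodytop top [0.5578 0.1551] [[0.5799, 0.1588], [0.5606, 0.1331], [0.5362, 0.1503], [0.5546, 0.1781]]
bodytop scn [0.5561 0.1603] [[0.5785, 0.1633], [0.5578, 0.1389], [0.533, 0.1559], [0.555, 0.1832]]
topcirc top [0.5594 0.1561] [[0.5594, 0.1561]]
topcirc scn [0.5589 0.1582] [[0.5589, 0.1582]]
tip top [0.6015 0.2147] [[0.6015, 0.2147]]
tip scn [0.6032 0.2175] [[0.6032, 0.2175]]
clipscrews top [0.6898 0.1572] [[0.6921, 0.173], [0.6875, 0.1415]]
clipscrews scn [0.6894 0.1589] [[0.6916, 0.1746], [0.6871, 0.1432]]
forktips top [0.689  0.1573] [[0.691, 0.1733], [0.6869, 0.1413]]
forktips scn [0.6869 0.1602] [[0.6891, 0.1763], [0.6847, 0.144]]
[0.69276647 0.17414106 0.08305348]
[0.68847644 0.14179504 0.08312008]
[0.69087297 0.15697309 0.05747502]
```

>>> jog_arm([
  [-1, 0.014, 0.0085, 0, 0, 0, -0.04],
  [-1, 0.042, 0.025, 0, 0, 0, -0.115],
  [-1, 0.07, 0.042, 0, 0, 0, -0.19],
  [-1, 0.1, 0.06, 0, 0, 0, -0.27],
  [-1, 0.13, 0.078, 0, 0, 0, -0.35],
  [-1, 0.16, 0.096, 0, 0, 0, -0.43],
  [-1, 0.19, 0.114, 0, 0, 0, -0.51],
  [-1, 0.22, 0.132, 0, 0, 0, -0.6],
  [-1, 0.25, 0.15, 0, 0, 0, -0.68],
  [-1, 0.28, 0.168, 0, 0, 0, -0.77],
])

```text
time_s: 0.93
tcp_pos: [0.4231, 0.3279, 0.2223]
ee_rot: [[0.915, 0.404, -0.001], [0.404, -0.915, -0.0], [-0.001, 0.0, -1.0]]
wrist_force: [-0.1, 0.3, -1.0]
gripper_width: 0.999
```

```bash
cat > d.py <<'E'
from station import *
import numpy as np,sys
def rep(xy,z,yaw):
    s=sense();R=s["ee_rot"];d=R.T@(np.array([*xy,z])-s["tcp_pos"])
    y=np.degrees(np.arctan2(R[1,1],R[0,1]))
    print(s["time_s"],s["tcp_pos"].round(4),"yaw",y.round(2),"j",s["joints"].round(1),"F",s["wrist_force"].round(1),"M",s["moment"].round(2),"w",round(s["gripper_width"],3),"zax",R[:,2].round(4))
    print("tool shift",d.round(4),"wz",np.radians(-(yaw-y)).round(4))
E
python3 -c "
from d import *
rep((.559,.157),.14,-36.7)"
```

```text
0.9333 [0.4231 0.3279 0.2223] yaw -66.19 j [ 55.1  13.3 -12.1  -0.  -64.6  58.7] F [-0.1  0.3 -1. ] M [ 0.01 -0.05 -0.01] w 0.999 zax [-5.e-04 -4.e-04 -1.e+00]
tool shift [0.0554 0.2112 0.0823] wz -0.5147
```

>>> jog_arm([
  [-1, 0.006, 0.023, 0, 0, 0, -0.06],
  [-1, 0.013, 0.05, 0.005, 0, 0, -0.13],
  [-1, 0.02, 0.077, 0.015, 0, 0, -0.2],
  [-1, 0.027, 0.104, 0.025, 0, 0, -0.27],
  [-1, 0.035, 0.131, 0.035, 0, 0, -0.34],
  [-1, 0.042, 0.158, 0.05, 0, 0, -0.41],
  [-1, 0.049, 0.185, 0.06, 0, 0, -0.47],
  [-1, 0.054, 0.205, 0.075, 0, 0, -0.51],
  [-1, 0.055, 0.211, 0.082, 0, 0, -0.515],
  [-1, 0.055, 0.211, 0.082, 0, 0, -0.515],
])

```text
time_s: 1.77
tcp_pos: [0.5565, 0.1562, 0.1379]
ee_rot: [[0.604, 0.797, -0.005], [0.797, -0.604, -0.002], [-0.005, -0.002, -1.0]]
wrist_force: [-1.3, 0.4, -0.0]
gripper_width: 1.0
```

```bash
python3 -c "
from d import *
import cv2,pickle
rep((.559,.157),.058,-36.7)
c=capture('scene');cv2.imwrite('pics/s1.png',cv2.resize(c['frame'][150:320,160:360,::-1],None,fx=3.5,fy=3.5,interpolation=cv2.INTER_CUBIC))"
```

```text
1.7667 [0.5565 0.1562 0.1379] yaw -37.14 j [ 31.7  21.9 -12.8  -0.  -55.6 111.2] F [-1.3  0.4 -0. ] M [-0.01 -0.03 -0.02] w 1.0 zax [-0.0048 -0.0023 -1.    ]
tool shift [0.0025 0.0017 0.0799] wz -0.0076
```

View pics/s1.png

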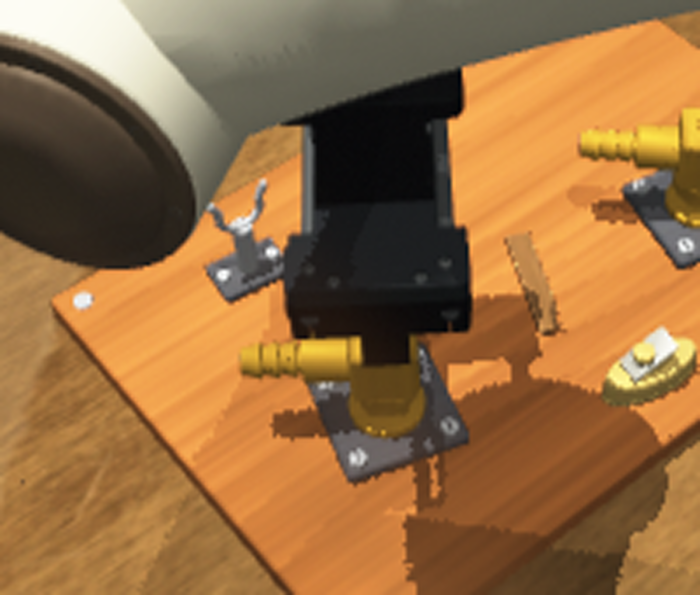

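>>> jog_arm([
  [-1, 0, 0, 0.01, 0, 0, 0],
  [-1, 0, 0, 0.025, 0, 0, 0],
  [-1, 0, 0, 0.035, 0, 0, 0],
  [-1, 0, 0, 0.035, 0, 0, 0],
  [-1, 0, 0, 0.035, 0, 0, 0],
  [-1, 0, 0, 0.035, 0, 0, 0],
  [-1, 0, 0, 0.035, 0, 0, 0],
  [-1, 0, 0, 0.035, 0, 0, 0],
  [-1, 0, 0, 0.035, 0, 0, 0],
  [-1, 0, 0, 0.035, 0, 0, 0],
])

```text
time_s: 2.65
tcp_pos: [0.5575, 0.1582, 0.1059]
ee_rot: [[0.601, 0.799, 0.001], [0.799, -0.601, 0.0], [0.001, 0.0, -1.0]]
wrist_force: [0.1, 0.0, -0.3]
gripper_width: 1.0
```

```bash
python3 -c "
from d import *
rep((.559,.157),.058,-36.7)"
```

```text
2.65 [0.5575 0.1582 0.1059] yaw -36.93 j [ 31.8  23.9 -15.    0.  -51.1 111.2] F [ 0.1  0.  -0.3] M [-0.12 -0.07  0.03] w 1.0 zax [ 6.e-04  3.e-04 -1.e+00]
tool shift [-0.0001  0.0019  0.0479] wz -0.0041
```

>>> jog_arm([
  [-1, 0, 0.0005, 0.008, 0, 0, 0],
  [-1, 0, 0.001, 0.02, 0, 0, 0],
  [-1, 0, 0.0015, 0.032, 0, 0, 0],
  [-1, 0, 0.0015, 0.042, 0, 0, 0],
  [-1, 0, 0.0015, 0.047, 0, 0, 0],
  [-1, 0, 0.0015, 0.047, 0, 0, 0],
  [-1, 0, 0.0015, 0.047, 0, 0, 0],
  [-0.2, 0, 0.0015, 0.047, 0, 0, 0],
  [0, 0, 0.0015, 0.047, 0, 0, 0],
  [0.1, 0, 0.0015, 0.047, 0, 0, 0],
])

```text
time_s: 3.48
tcp_pos: [0.5589, 0.1575, 0.0592]
ee_rot: [[0.601, 0.799, 0.001], [0.799, -0.601, 0.001], [0.001, 0.001, -1.0]]
wrist_force: [-0.9, 0.2, 0.9]
gripper_width: 0.856
```

```bash
python3 -c "
from d import *
import cv2
rep((.559,.157),.058,-36.7)
c=capture('scene');cv2.imwrite('pics/s2.png',cv2.resize(c['frame'][150:320,160:360,::-1],None,fx=3.5,fy=3.5,interpolation=cv2.INTER_CUBIC))"
```

```text
3.4833 [0.5589 0.1575 0.0592] yaw -36.93 j [ 31.7  27.2 -17.6   0.  -45.1 111.4] F [-0.9  0.2  0.9] M [-0.14 -0.08 -0.02] w 0.856 zax [ 1.2e-03  7.0e-04 -1.0e+00]
tool shift [-0.0003  0.0003  0.0012] wz -0.0039
```

View pics/s2.png

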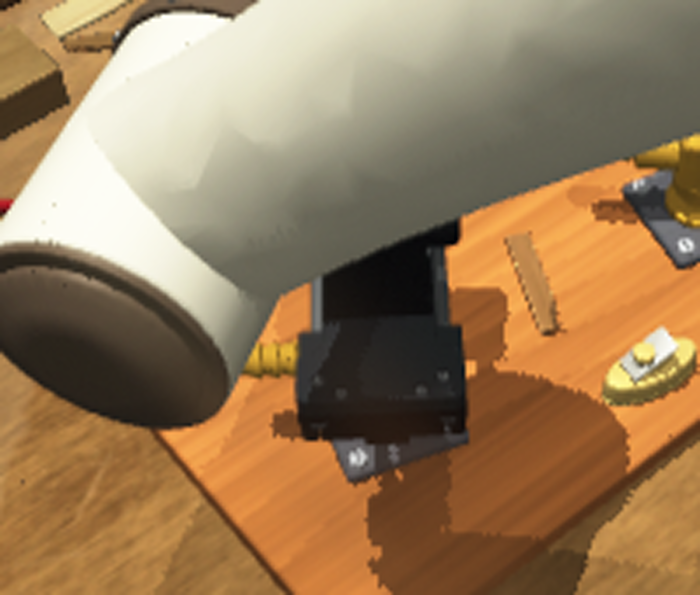

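>>> jog_arm([
  [0.2, 0, 0, 0, 0, 0, 0],
  [0.3, 0, 0, 0, 0, 0, 0],
  [0.5, 0, 0, 0, 0, 0, 0],
  [1, 0, 0, 0, 0, 0, 0],
  [1, 0, 0, 0, 0, 0, 0],
  [1, 0, 0, 0, 0, 0, 0],
  [1, 0, 0, 0, 0, 0, 0],
  [1, 0, 0, 0, 0, 0, 0],
  [1, 0, 0, 0, 0, 0, 0],
  [1, 0, 0, 0, 0, 0, 0],
])

```text
time_s: 4.37
tcp_pos: [0.5586, 0.1572, 0.0586]
ee_rot: [[0.601, 0.799, 0.0], [0.799, -0.601, -0.0], [0.0, 0.0, -1.0]]
wrist_force: [1.0, -1.1, 0.5]
gripper_width: 0.389
```

```bash
python3 -c "
from d import *
rep((.559,.157),.058,-36.7)"
```

```text
4.3667 [0.5586 0.1572 0.0586] yaw -36.93 j [ 31.7  27.3 -17.6   0.  -45.1 111.4] F [ 1.  -1.1  0.5] M [-0.32 -0.24 -0.05] w 0.389 zax [ 1.e-04 -1.e-04 -1.e+00]
tool shift [0.0001 0.0004 0.0006] wz -0.0041
```

>>> jog_arm([
  [1, 0, 0, 0, 0, 0, 0.04],
  [1, 0, 0, 0, 0, 0, 0.12],
  [1, 0, 0, 0, 0, 0, 0.22],
  [1, 0, 0, 0, 0, 0, 0.32],
  [1, 0, 0, 0, 0, 0, 0.42],
  [1, 0, 0, 0.0001, 0, 0, 0.52],
  [1, 0, 0, 0.0002, 0, 0, 0.62],
  [1, 0, 0, 0.0003, 0, 0, 0.72],
  [1, 0, 0, 0.0003, 0, 0, 0.8],
  [1, 0, 0, 0.0003, 0, 0, 0.85],
])

```text
time_s: 5.2
tcp_pos: [0.5584, 0.1576, 0.0583]
ee_rot: [[0.997, 0.074, -0.0], [0.074, -0.997, 0.0], [-0.0, -0.0, -1.0]]
wrist_force: [0.0, 0.8, 0.3]
gripper_width: 0.386
```

```bash
python3 -c "
from d import *
import cv2
rep((.5587,.1572),.058,-89.6)
for n in('scene','top'):
  c=capture(n);cv2.imwrite('pics/%s3.png'%n,c['frame'][:,:,::-1])"
```

```text
5.2 [0.5584 0.1576 0.0583] yaw -85.78 j [ 31.7  27.3 -17.6  -0.  -45.1  62.5] F [0.  0.8 0.3] M [0.29 0.24 0.14] w 0.386 zax [-0.e+00  3.e-04 -1.e+00]
tool shift [0.0002 0.0004 0.0003] wz 0.0666
```

View pics/scene3.png

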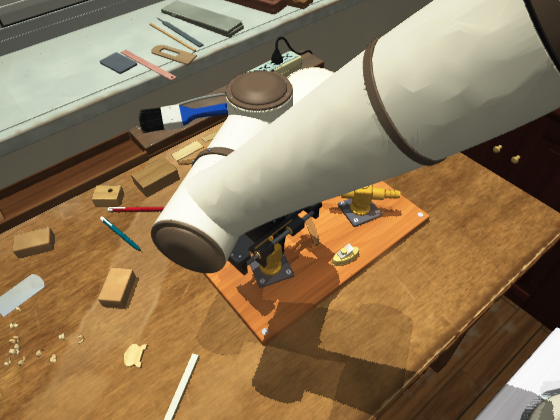

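View pics/top3.png

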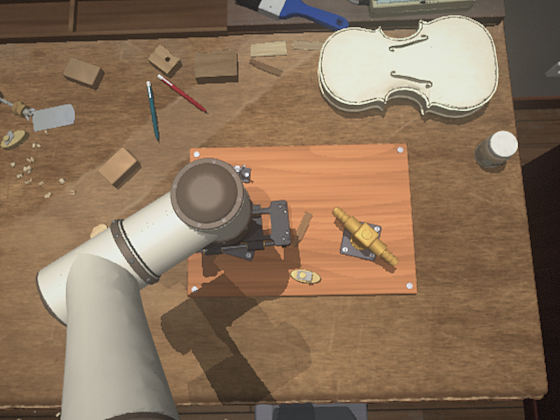

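>>> jog_arm([
  [1, 0, 0, 0, 0, 0, 0.03],
  [1, 0, 0, 0, 0, 0, 0.055],
  [1, 0, 0, 0, 0, 0, 0.067],
  [1, 0, 0, 0, 0, 0, 0.067],
  [1, 0, 0, 0, 0, 0, 0.067],
  [1, 0, 0, 0, 0, 0, 0.067],
  [0.3, 0, 0, 0, 0, 0, 0.067],
  [0.1, 0, 0, 0, 0, 0, 0.067],
  [-0.1, 0, 0, 0, 0, 0, 0.067],
  [-0.3, 0, 0, 0, 0, 0, 0.067],
])

```text
time_s: 6.13
tcp_pos: [0.5586, 0.1567, 0.0581]
ee_rot: [[1.0, 0.009, -0.0], [0.009, -1.0, -0.001], [-0.0, 0.001, -1.0]]
wrist_force: [0.2, -0.2, 1.0]
gripper_width: 0.522
```

>>> jog_arm([
  [-0.5, 0, 0, 0, 0, 0, 0],
  [-0.6, 0, 0, 0, 0, 0, 0],
  [-0.6, 0, 0, 0, 0, 0, 0],
  [-0.6, 0, 0, -0.01, 0, 0, 0],
  [-0.6, 0, 0, -0.03, 0, 0, 0],
  [-0.6, 0, 0, -0.055, 0, 0, 0],
  [-0.6, 0, 0, -0.085, 0, 0, 0],
  [-0.6, 0, 0, -0.115, 0, 0, 0],
  [-0.6, 0, 0, -0.14, 0, 0, 0],
  [-0.6, 0, 0, -0.15, 0, 0, 0],
])

```text
time_s: 6.97
tcp_pos: [0.5605, 0.1578, 0.2137]
ee_rot: [[1.0, 0.01, 0.008], [0.01, -1.0, 0.003], [0.008, -0.003, -1.0]]
wrist_force: [-0.4, -0.2, 0.7]
gripper_width: 0.8
```

```bash
python3 -c "
from d import *
rep((.559,.157),.2,-89.6)"
```

```text
6.9667 [0.5605 0.1578 0.2137] yaw -89.44 j [ 31.7  18.   -6.9   0.1 -64.6  58.8] F [-0.4 -0.2  0.7] M [ 0.   -0.07  0.03] w 0.8 zax [ 0.0079  0.0031 -1.    ]
tool shift [-0.0016  0.0009  0.0137] wz 0.0029
```

Move aside (world −x, toward the robot, and left, +y, away from the tee) to look.

>>> jog_arm([
  [-0.6, 0, -0.02, 0, 0, 0, 0],
  [-0.6, 0, -0.05, 0, 0, 0, 0],
  [-0.6, 0, -0.08, 0, 0, 0, 0],
  [-0.6, -0.02, -0.11, 0, 0, 0, 0],
  [-0.6, -0.04, -0.14, 0, 0, 0, 0],
  [-0.6, -0.06, -0.17, 0, 0, 0, 0],
  [-0.6, -0.08, -0.2, 0, 0, 0, 0],
  [-0.6, -0.1, -0.23, 0, 0, 0, 0],
  [-0.6, -0.12, -0.26, 0, 0, 0, 0],
  [-0.6, -0.13, -0.28, 0, 0, 0, 0],
])

```text
time_s: 7.8
tcp_pos: [0.4236, 0.438, 0.2081]
ee_rot: [[1.0, 0.011, -0.001], [0.011, -1.0, -0.0], [-0.001, 0.0, -1.0]]
wrist_force: [0.3, -0.1, 0.3]
gripper_width: 0.8
```

```bash
python3 -c "
from d import *
import cv2,pickle
rep((.559,.157),.2,-89.6)
for n in('scene','top'):
  c=capture(n);pickle.dump(c,open(n+'4.pkl','wb'));cv2.imwrite('pics/%s4.png'%n,c['frame'][:,:,::-1])
  z=c['frame'][150:280,180:320] if n=='top' else c['frame'][190:300,200:320]
  cv2.imwrite('pics/%s4z.png'%n,cv2.resize(z[:,:,::-1],None,fx=5,fy=5,interpolation=cv2.INTER_CUBIC)[:600])
a=pickle.load(open('top0.pkl','rb'))['frame'][195:275,320:405].astype(int);b=c['frame'][195:275,320:405].astype(int)
print('tee diff',abs(a-b).mean(),abs(a-b).max())
"
```

```text
7.8 [0.4236 0.438  0.2081] yaw -89.34 j [ 61.1  21.1  -3.1  -0.  -65.8  29.5] F [ 0.3 -0.1  0.3] M [-0.04 -0.03  0.02] w 0.8 zax [-7.e-04 -2.e-04 -1.e+00]
tool shift [0.1322 0.2826 0.008 ] wz 0.0045
tee diff 0.9787254901960785 5
```

View pics/top4.png

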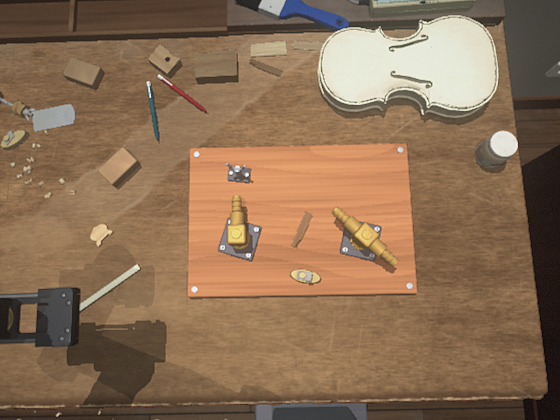

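View pics/top4z.png

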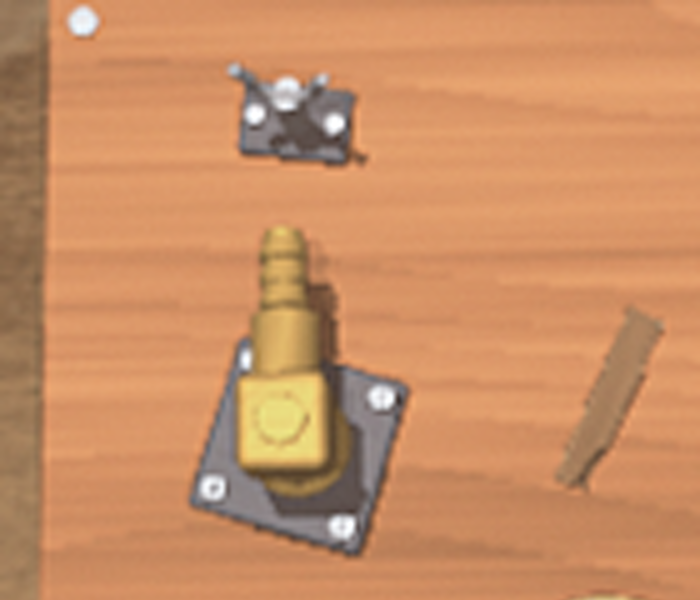

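View pics/scene4z.png

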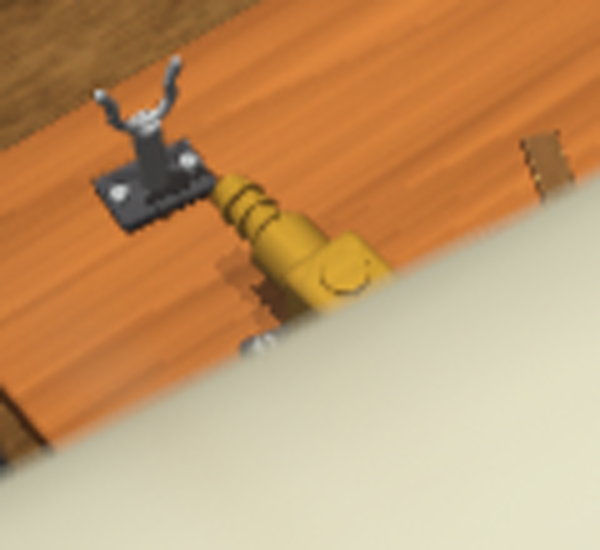

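Run:
```python
from h import *
import cv2
t=pickle.load(open("top4.pkl","rb"))
Z=lambda p:(p[0]/5-.4+180,p[1]/5-.4+150)
a=onz(t,*Z((282.5,418)),.093);b=onz(t,*Z((284,235)),.073)
cl=np.array([.6894,.1573]);ax=np.array([.559,.1565])
an=lambda v:np.degrees(np.arctan2(v[1],v[0]))
print(a,b,an(b-a),an(b-ax),"clip",an(cl-ax),an(cl-a))
# body side edges
for e in ((( 241,378),(239,462)),((328,378),(327,467))):
  p,q=[onz(t,*Z(x),.093) for x in e];print("edge",an(p-q))
# segment brass axis along outlet
f=t["frame"].astype(int);m=((f[:,:,0]-f[:,:,2]>70)&(f[:,:,0]-f[:,:,1]<55)&(f[:,:,1]>90))
pts=[]
for v in range(197,224):
  u=np.where(m[v,225:255])[0]+225
  if len(u): pts.append(onz(t,u.mean(),v,.073));print(v,u.min(),u.max(),pts[-1].round(4))
pts=np.array(pts);k=np.polyfit(pts[:,0],pts[:,1],1);print("axis ang",np.degrees(np.arctan(k[0])),"y at clip",np.polyval(k,.689),"at axis",np.polyval(k,.559))
```

```text
[0.55943914 0.15632341] [0.63141039 0.15712696] 0.6396710454527342 0.496076290990853 clip 0.35150343987335 0.43054065056976865
edge -1.6894425830723687
edge -1.3663591020249757
197 233 240 [0.6306 0.1569]
198 232 240 [0.6288 0.1579]
199 232 241 [0.6268 0.157 ]
200 232 241 [0.6249 0.1577]
201 233 241 [0.623  0.1574]
202 233 241 [0.6211 0.1561]
203 232 241 [0.6192 0.1571]
204 232 241 [0.6173 0.1571]
205 232 241 [0.6154 0.1578]
206 232 244 [0.6134 0.1552]
207 232 246 [0.6116 0.1562]
208 232 246 [0.6097 0.1562]
209 232 240 [0.6078 0.1581]
210 232 240 [0.6059 0.1581]
211 233 240 [0.604  0.1572]
212 231 246 [0.6021 0.1566]
213 230 246 [0.6002 0.1568]
214 230 247 [0.5983 0.1567]
215 230 247 [0.5964 0.1567]
216 230 247 [0.5946 0.1568]
217 228 247 [0.5927 0.1579]
218 227 247 [0.5908 0.1572]
219 231 247 [0.5889 0.1558]
220 231 247 [0.587  0.1559]
221 231 247 [0.5851 0.1559]
222 231 247 [0.5833 0.1559]
223 231 250 [0.5814 0.1562]
axis ang 1.1878800041983821 y at clip 0.1585479698772005 at axis 0.15585236941173503
```

Every estimate of the outlet direction lies within about 2° of the bearing to the clip, and the gripper is clear, so I'm handing it in.

```bash
python3 -c "
from station import *
print(finish_job())"
```

```text
the job is handed in; nothing more can be done
None
```

I gripped the elbow by its flat sides and screwed it about 52.5° clockwise. I then let go, backed the arm off to the left, and handed the job in at about 8 s.

- **Aim:** The final top view puts the outlet at about +0.5°, with the clip at about +0.4°. Rougher estimates from the body edges (about −1.5°) and the outlet silhouette (+1.2°) disagree by up to about 2°. I took that as edge-picking noise.
- **Scene camera:** The barb points towards the clip there too, but the arm hides part of the elbow, so I did not measure the angle in that view.
- **Tee:** It has not moved: its patch in the top picture matches the first one (largest difference 5 grey levels).
- **Forces:** The wrist force readings at the end of each move stayed below about 2 N, and the gripper was free of everything at hand-in.

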